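# Open the latched ingredient chest

## Robot

A 6-joint arm with a two-finger parallel gripper is mounted at the origin on the work surface. World frame = base frame: x ahead of the robot, y to its left, z up, the work surface at z = 0. Lengths are in mm, angles in rad, forces in N, time in s.
With the tool pointing down it reaches from about 325 to 875 mm from the base axis. Payload 4.4 kg.
Tool frame: the origin (TCP) lies on the centre line of the jaws, within the pads' length; the fingertips stand ahead of it and the grasp point (between the pads) lies 6 mm ahead of it (ctrl.tcp_to_tips is the z of the fingertips in the tool frame, in mm); z points along the fingers, y is the line along which they close (so a half turn about z gives the same grasp; the last joint's range is limited). The gripper opens to 85 mm and grips with 20 to 120 N. Pads are 22 mm wide; open, the fingers measure 114 mm over their backs; the gripper's body (76 mm by 85 mm) begins 54 mm behind the grasp point. The pads swing forward as they close: fully open they stand 13 mm farther back than shut.
Start: joints at [1.117, 0.207, 1.542, -0, 1.393, -0.15], TCP at [171.471, 548.84, 256.282] pointing down, gripper open.
Joint ranges: [-2.73, 2.73], [-0.86, 2.22], [0.23, 2.46], [-1.11, 4.25], [0.08, 2.63], [-2.82, 2.82]. Speed limits (rad/s): [2.79, 2.79, 3.14, 3.14, 3.14, 3.14].

## Interface

Orientations are given as a 3x3 rotation matrix whose columns are the frame's x, y, z axes.
In Python, from plant import ctrl, sensors, optics gives the robot as it stands. Calls block until the motion is done:
- ctrl.move_ptp(position, orientation): joint-space move of the TCP to a pose.
- ctrl.move_l(position, rot=None, vel=150, threshold=None): straight line of the TCP; rot=None keeps the orientation; vel is the mean speed in mm/s. With threshold (N) it stops when the force on the tool has changed by that much, and returns True; else False.
- ctrl.set_joints(angles): joint-space move.
- ctrl.gripper_to(opening, force=None): finger opening in mm; force is the grip in N (None keeps the last); returns when the fingers have stopped.
- ctrl.hold(seconds).
- ctrl.solve_ik(position, orientation): joint angles nearest the present ones, or None.
- sensors.read_state(): the state.
- optics.grab_frame(name): name is "scene" or "side" or "wrist"; returns (picture, depth): 480x640x3 uint8, red, green, blue; 480x640 float32, mm along the optical axis (not along the pixel's ray), 0 where there is no reading.
- optics.camera_params(name): a dict with "mtx" (3x3 intrinsics, pixels), "R" (3x3) and "t" (3): a world point X has camera coordinates R X + t; the wrist camera has in their place "T_tool_cam" (4x4, takes a point from camera to tool coordinates, whose origin is the TCP and whose axes are the flange's). Camera axes: x right, y down, z forward; pixel columns grow to the right and rows downward; lengths in mm; the calibration is good to about 2 mm. A picture is of the moment at which its call begins: read the wrist's pose just before it. camera_params takes no time and is no camera call.
A pose or a line that the arm cannot do raises ctrl.MotionError and nothing moves.
- ctrl.finish_job(): hands the job in; it is judged then, once.
The state is a dict: "t": time; "q": joint angles; "qvel": joint speeds; "tau": joint torques, N m; "eef_pos": TCP position; "eef_rot": TCP orientation; "force": force on the tool from outside, world axes, zero at the start; "wrist_torque": the same for the moment, N m; "grip_width": finger opening in mm; "grasp_force": force on a finger pad.
Only numpy, scipy, OpenCV 4.12 (cv2) and the standard library are available. Lean on these libraries where they do the work, as an engineer would, in place of code of your own. Each camera call takes 0.05 s, during which the arm holds its last target. There are 200 camera calls.

## Task

Open the steel ingredient chest on the counter: lift its paddle handle just far enough that the hidden pawl lets go and the lid springs ajar, without forcing the latch or prying the lid, and let the paddle back down. Then take the lid by its upright grip and swing it up until it stands upright by itself, leaving the things beside the chest where they are.

Things in the scene. Friction and masses are not known exactly. Their poses are not given: they have to be found in the camera images.
- chest: Fixed steel chest, 230 mm deep (x), 260 wide (y), 130 high; origin under its centre, z up, x from its front (latch side, nearest the robot) to its back. Its top is a fixed deck over the front 95 mm (x -115 to -20) with the paddle latch in the middle; behind it, flush, the lid, 135 mm deep, hinged along the back rim at x +115, z 118 mm.
- housing: Dark steel latch housing, 42 x 60 x 12 mm, fixed on the middle of the deck, with two lugs that carry the paddle's hinge. Its origin is that of the chest. The sprung pawl slides inside it, out of sight, and holds the lid's front edge down; prying the lid or straining the pawl's stop damages it.
- paddle: Steel paddle handle, 36 mm wide (y). Origin on its hinge line (chest x -35, y 0, z 152 mm), which runs along its y; at rest its axes are parallel to the chest's and it reaches 79 mm to its -x (towards the robot), the plate 20 mm clear above the deck. Lifting the free end turns it about +y. Let go, it springs back down.
- paddle_lip (a point): Centre of the paddle's thick lip, an 18 (x) x 36 (y) x 18 mm (z) bar to pinch across its width, 70 mm to -x of the hinge and 8 mm above it, 30 mm above the deck at rest.
- paddle_hinge (a point): Middle of the paddle's hinge line (the paddle's origin). Lift at the lip: 2 to 5 N, then, after a play that differs from chest to chest, 3 to 5 N more as it draws the pawl. The lid is let go at some 0.2 to 0.9 rad, and 0.06 rad (4 mm at the lip) later the pull climbs at a hard stop: found only by feel, or by seeing the lid spring up. 12 N or more at the lip strains the stop.
- lid: Flat steel lid, 135 (x) x 260 (y) x 12 mm, 0.45 kg. Origin on its hinge line at the chest's back rim, on its underside; at rest its axes are parallel to the chest's. Opens upward about +y, 0 (shut) to 1.9 rad. Let go by the pawl, a sprung pin lifts it to 0.13 rad (front edge up 17 mm), where it stays. From 1.35 rad on its stiff hinge holds it; below, it sinks back.
- lid_grip (a point): Centre of the upper part of the lid's black upright grip, a 14 (x) x 34 (y) x 44 mm (z) block standing on the lid near its front edge: in the lid's frame x -116, z +42 mm (30 mm above the lid's top; the grip's top is 14 mm higher). Pinched across its 34 mm width it can turn between the fingers as the lid swings.
- squeeze_bottle: Clear squeeze bottle, 56 mm across, 150 mm tall, beside the chest. Origin under its centre.
- prep_bowl: White bowl, 100 mm across, 45 mm tall, beside the chest. Origin under its centre.
- spice_jar: Amber jar with a steel cap, 44 mm across, 85 mm tall, beside the chest. Origin under its centre.

How it is judged (in metres and radians):
On the way:
1. the paddle is lifted and the lid has sprung ajar (angle between lid's own z axis and vertical above 0.08 rad and angle between paddle's own z axis and vertical above 0.15 rad), for 0.1 s.
At the end, for the whole second after the job is handed in: The lid stands open at 1.35 rad (77 degrees) or more and at rest, and the paddle is back down within 0.08 rad (angle between lid's own z axis and vertical above 1.35 rad and angular speed of lid below 0.1 rad/s and angle between paddle's own z axis and vertical below 0.08 rad); the robot touches nothing.
It fails at once if the paddle forced against the latch's stop (more than 21 N inside the latch, about 12 N at the lip) (contact force between paddle and housing above 21 N).
It fails at once if the lid pried against the pawl with more than 30 N (contact force between lid and housing above 30 N).
It fails at once if a bystander shifted by more than 30 mm (distance of any of squeeze_bottle, prep_bowl, spice_jar from where it was at the start of the episode above 0.03 m).
It also fails if it takes over 72 s, if anything falls off the work surface, if the arm or the gripper's body presses on something with over 40 N, if the wrist force passes 120 N, or if a joint passes its speed limit or range.

## Working session

There is one attempt and no reset: what is moved stays moved. The work goes in short steps, each a Python script; the robot and the scene stay as the last script left them, time stands still between calls to the robot, and variables do not carry over. Pictures are saved under pics/ and viewed, at most 10 in all, crops included, and the job is handed in when it is done.

```bash
ls; mkdir -p pics; python3 - <<'E'
from plant import ctrl,sensors,optics
import cv2,numpy as np
for n in("scene","side"):
    p,d=optics.grab_frame(n); cv2.imwrite(f"pics/{n}0.png",p[:,:,::-1]); np.save(f"pics/{n}0.npy",d)
    c=optics.camera_params(n); print(n,c["mtx"].round(1).tolist(),c["R"].round(3).tolist(),c["t"].round(1))
s=sensors.read_state();print(s["t"],s["eef_rot"].round(3).tolist() if hasattr(s["eef_rot"],'round') else s["eef_rot"],ctrl.tcp_to_tips,s["force"])
E
```

```text
pics
scene [[618.4, 0.0, 319.7], [0.0, 618.4, 243.3], [0.0, 0.0, 1.0]] [[0.806, 0.591, 0.006], [0.535, -0.725, -0.434], [-0.252, 0.353, -0.901]] [-481.6 -202.4 1379. ]
side [[561.9, 0.0, 319.8], [0.0, 561.9, 235.6], [0.0, 0.0, 1.0]] [[0.794, -0.607, -0.007], [-0.525, -0.681, -0.51], [0.305, 0.408, -0.86]] [-399.8  400.3  864.8]
0.1 [[-0.955, 0.298, -0.001], [0.298, 0.954, -0.002], [0.0, -0.002, -1.0]] 25.0 [-0.05681106 -0.49984521  0.24601809]
```

View pics/scene0.png

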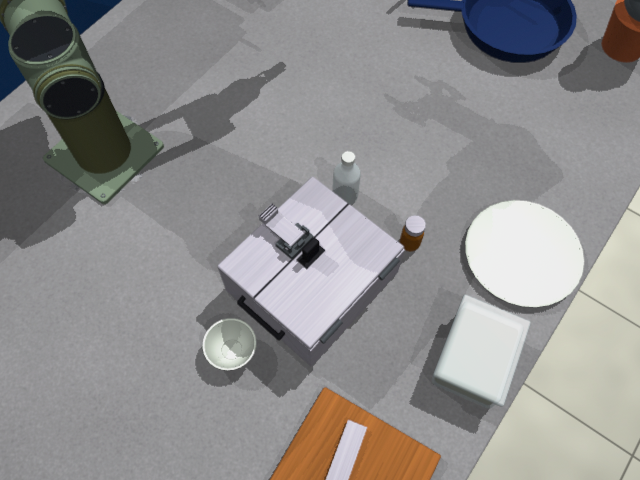

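View pics/side0.png

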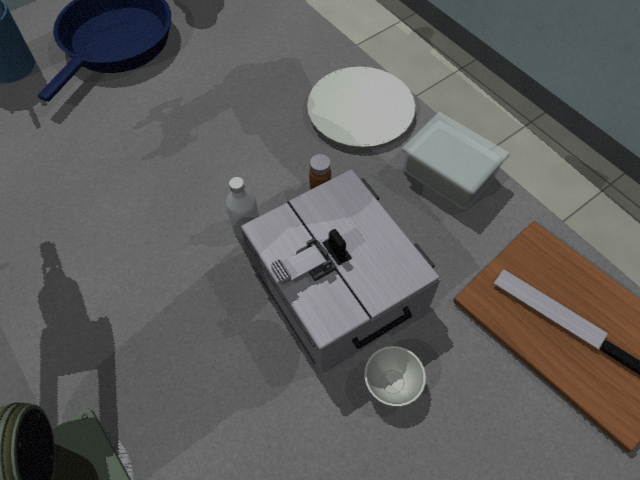

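The scene view shows the chest top with front corners at about (316,179) and (220,267), and back corners at (403,250) and (313,347). The lip is near (269,213) and the grip near (311,250). In the side view the top corners are (243,226), (351,171), (438,275) and (320,350), with the lip near (281,270). The bottle and jar are on the +y side and the bowl on the -y side.

```bash
cat > h.py <<'E'
from plant import ctrl,sensors,optics
import cv2,numpy as np
def ray(n,u,v,z):
    c=optics.camera_params(n);d=c["R"].T@np.linalg.inv(c["mtx"])@[u,v,1];o=-c["R"].T@c["t"]
    return o+d*(z-o[2])/d[2]
def pt(n,u,v,D):
    c=optics.camera_params(n);z=D[v,u];return c["R"].T@(np.linalg.inv(c["mtx"])@[u,v,1]*z-c["t"])
def proj(n,X):
    c=optics.camera_params(n);p=c["mtx"]@(c["R"]@np.asarray(X)+c["t"]);return p[:2]/p[2]
E
python3 - <<'E'
from h import *
from scipy.optimize import least_squares
np.set_printoptions(precision=1,suppress=True)
L=[(-115,130),(-115,-130),(115,130),(115,-130)]
P={"scene":[(316,179),(220,267),(403,250),(313,347)],"side":[(243,226),(320,350),(351,171),(438,275)]}
for n in P: print(n,*[ray(n,*p,130) for p in P[n]])
def f(x,ns=("scene","side")):
    c,s=np.cos(x[2]),np.sin(x[2]);r=[]
    for n in ns:
        for l,p in zip(L,P[n]): r+=list(proj(n,[x[0]+c*l[0]-s*l[1],x[1]+s*l[0]+c*l[1],130])-p)
    return np.array(r)
for ns in (("scene",),("side",),("scene","side")):
    r=least_squares(f,[500,0,0],x_scale=[100,100,1],args=(ns,)); print(ns,r.x, r.x[2].round(4),r.fun)
x=r.x;c,s=np.cos(x[2]),np.sin(x[2])
T=lambda a,b,z:np.array([x[0]+c*a-s*b,x[1]+s*a+c*b,z])
for n in P:
    D=np.load(f"pics/{n}0.npy"); im=cv2.imread(f"pics/{n}0.png")
    for a in [(-105,0,160),(-105,18,169),(-105,-18,169),(-1,0,160),(-1,17,174),(-35,0,152)]:
        q=proj(n,T(*a));cv2.circle(im,tuple(int(round(k*1)) for k in q),1,(0,0,255),-1)
    q=proj(n,T(-60,0,150)).astype(int);cr=im[q[1]-60:q[1]+60,q[0]-60:q[0]+60]
    cv2.imwrite(f"pics/{n}c.png",cv2.resize(cr,None,fx=4,fy=4,interpolation=0));print(n,"crop origin",q-60,"deck z",pt(n,*proj(n,T(-90,80,130)).astype(int),D))
for nm,n,u,v,z in [("bottlecap","scene",348,158,150),("bottlecap","side",237,184,150),("jar","scene",415,223,85),("jar","side",320,162,85),("bowl","scene",230,340,45),("bowl","side",395,372,45)]: print(nm,ray(n,u,v,z))
im=[cv2.imread(f"pics/{n}c.png") for n in P];cv2.imwrite("pics/crop.png",cv2.resize(np.hstack(im),(800,400)))
E
```

```text
scene [469.2 161.2 130. ] [439.9 -91.7 130. ] [688.1 133.5 130. ] [ 663.9 -111.4  130. ]
side [460.9 158.9 130. ] [431.8 -95.4 130. ] [680.4 137.2 130. ] [ 659.5 -111.8  130. ]
('scene',) [564.7  23.8  -0.1] -0.1047 [-1.  -2.8 -2.  -0.3  4.4 -1.7 -1.3  3.3]
('side',) [558.6  23.1  -0.1] -0.0935 [-3.7 -0.3  0.2  0.   0.5 -2.9  2.9  1.9]
('scene', 'side') [561.5  23.7  -0.1] -0.0987 [-2.9 -3.6 -3.4 -0.7  2.7 -3.1 -2.3  2.3 -2.3 -1.9  0.8 -1.5  2.  -3.8
  3.8  1.1]
scene crop origin [227 171] deck z [478.7 112.9 129.7]
side crop origin [247 200] deck z [479.8 114.2 130.3]
bottlecap [498.1 226.4 150. ]
bottlecap [495.2 225.3 150. ]
jar [668.3 217.7  85. ]
jar [669.7 216.   85. ]
bowl [ 517.  -172.3   45. ]
bowl [ 523.5 -175.5   45. ]
```

View pics/crop.png

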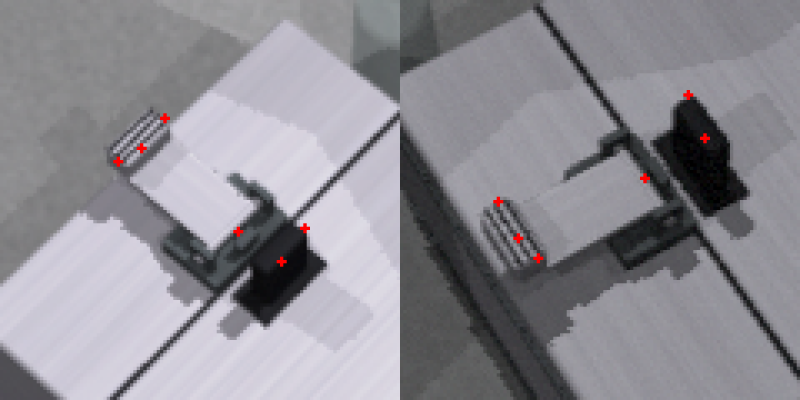

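The predicted lip, grip and hinge points land within a few mm on the crops. Next I check reach for the arcs, then take one close wrist look from above the lip.

```bash
cat >> h.py <<'E'
from scipy.spatial.transform import Rotation as Ro
import json,os
PX=json.load(open("pose.json")) if os.path.exists("pose.json") else [561.5,23.7,-0.0987]
def W(a,b,z):
    c,s=np.cos(PX[2]),np.sin(PX[2]);return np.array([PX[0]+c*a-s*b,PX[1]+s*a+c*b,z])
def rot(tilt):  # tool down, y along chest y, turned by tilt about chest +y
    return (Ro.from_euler('z',PX[2])*Ro.from_euler('y',tilt)).as_matrix()@np.diag([-1,1,-1.])
def tcp(g,R,back=6): return g-R[:,2]*back
def arc(hx,hz,x,z,th): return W(hx+x*np.cos(th)+z*np.sin(th),0,hz-x*np.sin(th)+z*np.cos(th))
lip=lambda th:arc(-35,152,-70,8,th)
grip=lambda th:arc(115,118,-116,42,th)
def cloud(D,pos,R):
    c=optics.camera_params("wrist");T=np.array(c["T_tool_cam"]);v,u=np.mgrid[:480,:640]
    P=np.stack([u,v,np.ones_like(u)],-1)@np.linalg.inv(c["mtx"]).T*D[...,None]
    return (P@T[:3,:3].T+T[:3,3])@np.array(R).T+pos
E
python3 - <<'E'
from h import *
np.set_printoptions(precision=2,suppress=True)
T0=-0.4
for th in (0,.3,.6,.95):
    R=rot(T0+th);print(th,ctrl.solve_ik(tcp(lip(th),R),R))
for th in (.13,.6,1.1,1.6):
    R=rot(0);print(th,ctrl.solve_ik(tcp(grip(th),R),R))
R=rot(T0);p=tcp(lip(0),R,110)
ctrl.move_ptp(p,R)
s=sensors.read_state();pic,D=optics.grab_frame("wrist")
cv2.imwrite("pics/w1.png",pic[:,:,::-1]);C=cloud(D,s["eef_pos"],s["eef_rot"]);np.save("pics/w1.npy",C)
print(s["t"],s["force"],optics.camera_params("wrist")["T_tool_cam"])
E
```

```text
0 [-0.12 -0.17  2.18  0.01  0.73 -1.6 ]
0.3 [-0.12 -0.02  1.95  0.    1.12 -1.59]
0.6 [-0.11  0.17  1.71 -0.    1.46 -1.58]
0.95 [-0.11  0.43  1.43 -0.01  1.84 -1.58]
0.13 [-0.11  0.26  1.64 -0.    1.24 -1.58]
0.6 [-0.11  0.29  1.5  -0.    1.35 -1.58]
1.1 [-0.11  0.39  1.32 -0.    1.43 -1.58]
1.6 [-0.11  0.53  1.15 -0.    1.47 -1.58]
2.1417 [ 0.51 -0.16 -1.25] [[  -0.     -0.95   -0.32   82.31]
 [   1.     -0.     -0.      0.82]
 [   0.     -0.32    0.95 -117.46]
 [   0.      0.      0.      1.  ]]
```

View pics/w1.png

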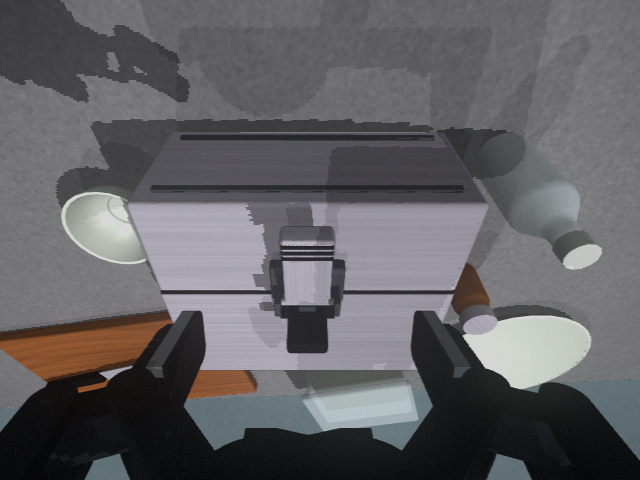

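The wrist view shows the lip at about (307,240), columns 279–335. The deck front edge runs from (129,205) to (487,205) and the seam lies at row 291. I'll refine the pose from the wrist point cloud.

```bash
python3 - <<'E'
from h import *
np.set_printoptions(precision=1,suppress=True)
C=np.load("pics/w1.npy")
def loc(P):
    c,s=np.cos(PX[2]),np.sin(PX[2]);d=P-[PX[0],PX[1],0];return np.stack([c*d[...,0]+s*d[...,1],-s*d[...,0]+c*d[...,1],d[...,2]],-1)
L=loc(C)
for nm,box in {"lip":(225,262,268,345),"grip":(300,356,280,335)}.items():
    q=L[box[0]:box[1],box[2]:box[3]].reshape(-1,3);q=q[q[:,2]>(163 if nm=="lip" else 168)]
    print(nm,len(q),np.percentile(q,[1,50,99],axis=0).tolist())
# deck edges per row/col
for r in (220,240,260): 
    row=L[r,100:520];m=np.abs(row[:,2]-130)<8;print("row",r,row[m][[0,-1]].tolist())
for c in (160,200,240,380,420,460):
    col=L[190:240,c];m=np.abs(col[:,2]-130)<4;print("col",c,col[m][0])
    col=L[300:380,c]; m=np.abs(col[:,2]-130)<4;print("   far",col[m][-1] if m.any() else None)
for r,c in((291,200),(291,250),(291,380),(291,430)):print("seam",L[r,c], L[r+8,c])
E
```

```text
lip 1346 [[-119.33714631800916, -17.027077101153594, 163.28167040821987], [-114.08418030846673, 0.7213704947451678, 168.6800374714088], [-103.40196232740558, 17.82252034137989, 171.2183630128519]]
grip 596 [[-269.23655973188346, -15.890804194453908, 168.1175348506333], [-10.322570715696674, 0.623596014455146, 173.6074349428981], [-0.8187000826048049, 17.014009790332302, 337.65115848482037]]
row 220 [[-104.11296174570133, -128.29941028974542, 128.7047805694968], [-104.23207568965671, 128.87581369438647, 128.76218243795586]]
row 240 [[-85.2135275483761, -127.2379408764919, 129.44732465882555], [-83.6224981191997, 129.69335337926037, 127.56913685112718]]
row 260 [[-63.79499777015992, -127.33783775655436, 129.51509473690675], [-64.46715047910386, 127.41795772559298, 130.13264138734166]]
col 160 [-120.1 -103.5  126.2]
   far None
col 200 [-119.2  -75.1  127.3]
   far [ 104.8 -118.4  130.7]
col 240 [-118.8  -46.9  126.7]
   far [106.3 -74.3 129.9]
col 380 [-119.9   52.3  126.9]
   far [106.9  82.  129.6]
col 420 [-119.3   80.9  126.2]
   far [ -1.2 104.1 131.2]
col 460 [-119.1  109.1  127.1]
   far None
seam [-26.6 -92.6 130.2] [-15.8 -94.8 130.2]
seam [-25.3 -49.4 129.1] [-16.3 -50.1 130.6]
seam [-26.3  64.3 129.9] [-15.3  65.7 129.8]
seam [-26.9 107.7 130.4] [-15.9 110.2 130.3]
```

```bash
python3 - <<'E'
import json,numpy as np
x=[561.5,23.7,-0.0987];c,s=np.cos(x[2]),np.sin(x[2]);json.dump([x[0]-4.5*c-.6*s,x[1]-4.5*s+.6*c,x[2]],open("pose.json","w"))
E
cat >> h.py <<'E'
def lidz(n):
    D=optics.grab_frame(n)[1];r=[]
    for y in(-110,-80,-50,50,80,110):
        u,v=proj(n,W(0,y,130)).round().astype(int);r.append(np.median([pt(n,u+i,v+j,D)[2] for i in(-2,0,2) for j in(-2,0,2)]))
    return np.array(r).round(0)
E
python3 - <<'E'
from h import *
np.set_printoptions(precision=1,suppress=True)
T0=-.4;R=rot(T0)
ctrl.gripper_to(60,20)
ctrl.move_l(tcp(lip(0),R,60),R,vel=120)
f0=np.array(sensors.read_state()["force"])
hit=ctrl.move_l(tcp(lip(0),R),R,vel=50,threshold=5)
s=sensors.read_state();print(hit,f0,s["force"],s["eef_pos"],tcp(lip(0),R))
if not hit:
    ctrl.gripper_to(30,20);s=sensors.read_state();print(s["t"],s["force"],s["grip_width"],s["grasp_force"],s["eef_pos"])
    for n in("scene","side"):print(n,lidz(n))
E
```

```text
False [-0.5  0.5  0.3] [ 0.8 -1.   0.3] [450.5  35.3 165.9] [450.3  35.3 165.5]
4.6833 [-3.  -4.5  3. ] 36.00141262189469 24.21136138960719 [450.2  34.7 166. ]
scene [129. 129. 129. 128. 131. 130.]
side [131. 131. 131. 131. 131. 130.]
```

```bash
python3 - <<'E'
from h import *
np.set_printoptions(precision=1,suppress=True)
T0=-.4;th=0;lim=10.5;prev=None
while th<.98:
    th+=.02;R=rot(T0+th);ctrl.move_l(tcp(lip(th),R),R,vel=30)
    z=lidz("side");s=sensors.read_state();t=lip(th+.01)-lip(th-.01);t/=np.linalg.norm(t)
    F=np.array(s["force"]);r=-F@t;up=np.sum(z>135)
    print(f"{s['t']:.2f} th {th:.2f} res {r:.1f} rad {F@np.cross(t,R[:,1]):.1f} y {F@R[:,1]:.1f} up {up}",z)
    if up>=3: print("SPRUNG");break
    if r>lim: print("LIMIT");break
if up>=3:
    ctrl.hold(.3);print(lidz("side"),lidz("scene"))
E
```

```text
5.08 th 0.02 res -1.4 rad 3.3 y -4.6 up 0 [132. 131. 131. 131. 132. 131.]
5.38 th 0.04 res -1.2 rad 1.8 y -4.7 up 0 [130. 132. 131. 132. 131. 131.]
5.68 th 0.06 res -1.0 rad 1.9 y -5.0 up 0 [131. 131. 131. 131. 132. 130.]
5.98 th 0.08 res -0.9 rad 2.3 y -5.5 up 0 [131. 130. 131. 131. 131. 130.]
6.28 th 0.10 res -1.1 rad 2.6 y -4.6 up 0 [131. 132. 131. 130. 131. 130.]
6.58 th 0.12 res -0.6 rad 1.5 y -5.0 up 0 [131. 132. 130. 130. 131. 132.]
6.88 th 0.14 res -0.8 rad 2.4 y -4.4 up 0 [131. 131. 130. 131. 130. 131.]
7.18 th 0.16 res -1.1 rad 3.1 y -4.6 up 0 [131. 131. 131. 131. 133. 132.]
7.48 th 0.18 res -1.0 rad 2.5 y -5.6 up 0 [131. 131. 133. 131. 131. 130.]
7.78 th 0.20 res -0.5 rad 1.7 y -5.3 up 0 [132. 131. 131. 131. 132. 131.]
8.08 th 0.22 res 0.5 rad 2.3 y -5.4 up 0 [131. 131. 131. 131. 131. 131.]
8.38 th 0.24 res -0.1 rad 1.7 y -4.9 up 0 [130. 131. 131. 132. 131. 131.]
8.68 th 0.26 res 0.6 rad 1.4 y -4.7 up 0 [131. 132. 130. 131. 132. 131.]
8.98 th 0.28 res -0.8 rad 2.1 y -4.9 up 0 [131. 131. 131. 132. 131. 131.]
9.28 th 0.30 res -0.1 rad 2.9 y -4.7 up 0 [132. 132. 131. 131. 131
[... 637 characters left out ...]
 up 2 [132. 131. 131. 132. 328. 375.]
12.28 th 0.50 res 1.8 rad 1.5 y -4.8 up 2 [131. 131. 130. 130. 335. 376.]
12.58 th 0.52 res 1.7 rad 1.6 y -4.7 up 2 [132. 131. 130. 131. 339. 371.]
12.88 th 0.54 res 2.4 rad 3.3 y -4.6 up 2 [131. 130. 131. 132. 340. 372.]
13.18 th 0.56 res 1.5 rad 2.7 y -4.5 up 2 [131. 131. 132. 132. 340. 371.]
13.48 th 0.58 res 2.5 rad 2.1 y -5.1 up 2 [132. 131. 132. 131. 339. 368.]
13.78 th 0.60 res 2.3 rad 2.0 y -4.2 up 2 [130. 132. 130. 132. 339. 359.]
14.08 th 0.62 res 3.3 rad 2.5 y -4.7 up 2 [131. 132. 131. 132. 339. 356.]
14.38 th 0.64 res 2.3 rad 3.0 y -5.9 up 6 [147. 147. 145. 147. 337. 356.]
SPRUNG
[148. 146. 147. 148. 337. 355.] [145. 144. 142. 145. 144. 143.]
```

The lid sprang ajar at about 0.64 rad and both cameras confirm it. Next I lower the paddle, release it and look.

```bash
python3 - <<'E'
from h import *
np.set_printoptions(precision=1,suppress=True)
T0=-.4
for th in np.linspace(.58,.02,8):
    R=rot(T0+th);ctrl.move_l(tcp(lip(th),R),R,vel=60)
s=sensors.read_state();print(s["t"],s["force"],s["grip_width"])
ctrl.gripper_to(62)
ctrl.move_l(tcp(lip(0.02),R,100),R,vel=120)
R=rot(0);p=grip(.13);ctrl.move_ptp(tcp(p+[0,0,70],R),R)
s=sensors.read_state();pic,D=optics.grab_frame("wrist");C=cloud(D,s["eef_pos"],s["eef_rot"])
cv2.imwrite("pics/w2.png",pic[:,:,::-1]);np.save("pics/w2.npy",C)
print(s["t"],s["force"],lidz("scene"),p)
cs,sn=np.cos(PX[2]),np.sin(PX[2]);d=C-[PX[0],PX[1],0];L=np.stack([cs*d[...,0]+sn*d[...,1],-sn*d[...,0]+cs*d[...,1],d[...,2]],-1)
for nm,(a,b,lo,hi) in {"lip":(-122,-95,162,180),"grip":(-20,30,178,200)}.items():
    q=L[(L[...,0]>a)&(L[...,0]<b)&(abs(L[...,1])<25)&(L[...,2]>lo)&(L[...,2]<hi)]
    print(nm,len(q),np.percentile(q,[2,50,98],axis=0).tolist() if len(q) else 0)
E
```

```text
16.7833 [ 1.9 -6.1 -2.5] 35.78818415033769
18.7667 [0.3 0.3 0.2] [145. 144. 143. 144. 144. 145.] [562.5  24.2 174.7]
lip 2823 [[-112.92002763788992, -16.96666702340469, 165.4776781387589], [-104.24153012352336, -0.10746291839362598, 168.9153023206075], [-95.84264415947261, 16.645646679680947, 171.06656188814284]]
grip 1871 [[-0.8064376402693478, -16.04764508965265, 178.62261768523075], [3.598364060655416, -0.2283420508560649, 188.08997072190135], [13.269568336790368, 15.81817988790663, 189.8430273473041]]
```

View pics/w2.png

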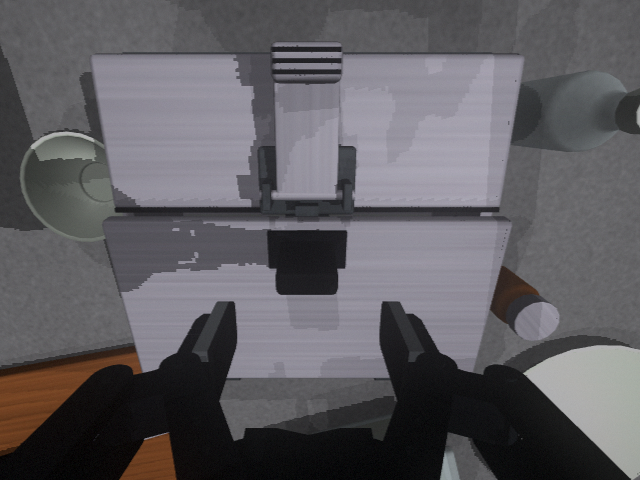

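The picture shows the paddle flat again (lip at (307,62), cloud height as at rest). The lid is ajar and its grip, at (307,265), is where the model predicts. Next I take the grip and swing the lid up.

```bash
python3 - <<'E'
from h import *
np.set_printoptions(precision=1,suppress=True)
R=rot(0)
hit=ctrl.move_l(tcp(grip(.13),R),R,vel=80,threshold=6);print("hit",hit)
if hit: raise SystemExit
ctrl.gripper_to(28,25)
s=sensors.read_state();print(s["t"],s["force"],s["grip_width"],s["grasp_force"])
for th in np.arange(.19,1.57,.06):
    ctrl.move_l(tcp(grip(th),R),R,vel=45);s=sensors.read_state();F=np.array(s["force"])
    print(f"{s['t']:.1f} {th:.2f}",F,round(s["grip_width"],1))
    if np.linalg.norm(F)>30 or s["grip_width"]<32: print("STOP");break
p=optics.grab_frame("side")[0];cv2.imwrite("pics/s3.png",p[:,:,::-1])
E
```

```text
hit False
20.25 [-1.7 -3.4  3.9] 33.77371724528784 30.615263879299164
20.6 0.19 [-0.6 -4.5 -4.6] 33.7
20.9 0.25 [-1.9 -5.1 -3.8] 33.4
21.2 0.31 [-1.2 -5.4 -4.7] 33.4
21.5 0.37 [-2.5 -5.7 -4.4] 33.5
21.8 0.43 [-2.6 -5.5 -4.4] 33.5
22.1 0.49 [-2.3 -5.1 -3.3] 33.6
22.5 0.55 [-3.1 -5.3 -3.5] 33.4
22.8 0.61 [-3.8 -5.2 -3. ] 33.6
23.1 0.67 [-2.7 -5.  -2.8] 33.4
23.4 0.73 [-4.1 -5.1 -3. ] 33.3
23.7 0.79 [-2.6 -4.  -2.4] 33.4
24.1 0.85 [-2.9 -4.6 -2.3] 33.6
24.4 0.91 [-3.9 -5.4 -1.2] 33.3
24.7 0.97 [-3.  -3.7 -1.6] 33.7
25.0 1.03 [-2.2 -5.3 -0.7] 33.4
25.3 1.09 [-3.1 -4.8 -0.7] 33.3
25.6 1.15 [-2.  -4.  -1.6] 33.4
25.9 1.21 [-2.  -4.1 -1. ] 33.5
26.3 1.27 [-1.9 -4.2 -1. ] 33.3
26.6 1.33 [-1.9 -4.5 -0.6] 33.7
26.9 1.39 [-1.4 -5.1 -0.3] 33.5
27.2 1.45 [-1.5 -4.3 -0.8] 33.6
27.5 1.51 [-1.1 -5.   0.6] 33.5
27.9 1.57 [-0.9 -4.9  0.2] 33.9
```

View pics/s3.png

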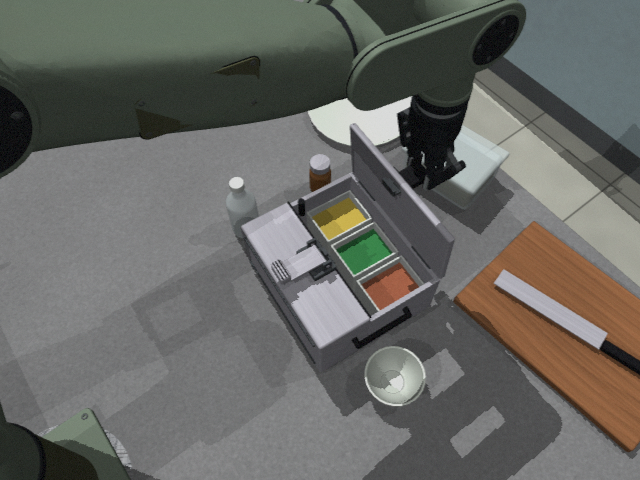

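The lid stands upright with the gripper at (435,165). The paddle is down at (290,268) and the bystanders haven't moved. Now I release and retreat upward.

```bash
python3 - <<'E'
from h import *
R=rot(0);ctrl.gripper_to(62)
p=tcp(grip(1.57),R);ctrl.move_l(p+[0,0,110],R,vel=100);ctrl.hold(.5)
s=sensors.read_state();print(s["t"],s["force"])
p=optics.grab_frame("side")[0];cv2.imwrite("pics/s4.png",p[:,:,::-1])
E
```

```text
30.0417 [-0.51442543  0.14709135  0.42928656]
```

View pics/s4.png

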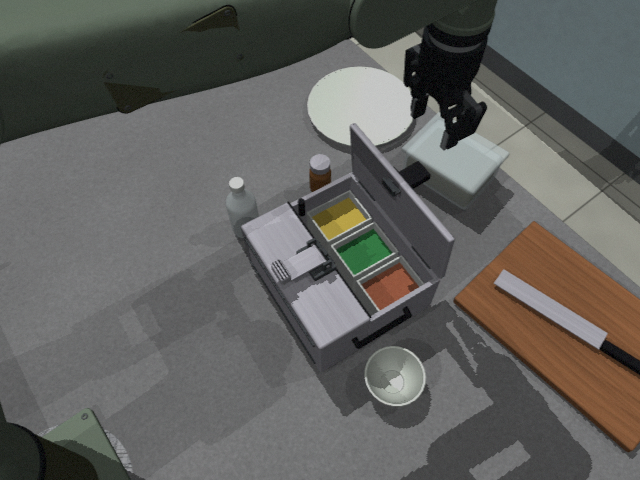

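The lid stands by itself with its edge from (352,128) to (450,240). The paddle is down and the gripper is clear of everything.

```bash
python3 -c "
from plant import ctrl
print(ctrl.finish_job())"
```

```text
the job is handed in; nothing more can be done
None
```

The job is handed in: the chest lid stands upright by itself, the paddle is back down, the bystanders are where they were, and the arm is clear; no verdict was returned.

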